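# Press a lens barrel into its V-block with a spring clamp block

### The job

Lift the brass lens barrel off its rod rest, lay it in the V-block so that it lies along the groove, centred over the gap and resting on both walls, and let go of it. Then take the red spring clamp block, set it upright and square on the middle of the barrel and gently press straight down until its spring is about half compressed, never jamming it hard. Finish while still holding the block pressed down like that, touching the barrel only with the block, and leave the pen, the brush and the orange block alone.

Things in the scene. Friction and masses are not known exactly. Their poses are not given: they have to be found in the camera images.
- barrel_center (a point): Centre of the brass lens barrel, a plain round rod-like tube 30 mm in diameter and 120 mm long with glass at both ends (ends alike), about 0.16 kg. Its y axis is the barrel's long axis. It starts lying on the rod rest, its axis 25.7 mm above the bench. It may be gripped across its diameter at mid-length from above.
- rod_rest: Fixed rest that carries the barrel at the start: two steel rods along its y axis, 18 mm apart (26 mm over their outsides, tops 13 mm above the bench), on two blue feet 50 x 12 x 8 mm at y = +-46 mm. Origin at the bench under its middle. Between the feet there is free room beside the barrel for the fingers.
- v_block: Fixed V-block: base plate 100 (x) x 130 (y) x 10 mm, screw heads in its corners to 14 mm, with two bright steel V sections 60 mm wide (x), 25 mm long (y), tops 36 mm above the bench, from 30 to 55 mm either side of its middle. Between them is a 60 mm wide open gap where fingers can reach down beside the barrel to 10 mm above the bench. The groove is a 90 degree V along the y axis. Origin at the bench under its middle, z up.
- v_seat (a point): Where the barrel's centre lies when seated: on the V-block's middle, 40 mm above the bench; y axis along the groove. The top of the seated barrel is 55 mm above the bench.
- v_wall_a: The groove wall of the V-block on its -x side (both sections); the frame is the same as the V-block's.
- v_wall_b: The groove wall of the V-block on its +x side (both sections); the frame is the same as the V-block's.
- barrel: The brass lens barrel itself; origin at its centre, y along its axis.
- clamp_block: The red spring clamp block, about 0.19 kg, standing upright on the bench on its flat rubber-faced foot. Origin at the centre of the foot's underside (spring relaxed), z up; overall 62 mm tall. Red housing 30 mm (x) x 44 mm (y) x 42 mm, from 20 to 62 mm above the underside. Below it is the foot, 36 x 48 x 10 mm, on two sprung pins, 10 mm of clear gap between foot and housing. Set it with its y axis along the barrel, the foot on the top of the barrel.
- clamp_grip (a point): Grip point of the clamp block, at the middle of the red housing, 44 mm above the underside of the relaxed foot; grip the housing across its x axis (30 mm). x and y axes as the clamp block's.
- clamp_foot (a joint): How far the spring is compressed: 0 relaxed, 0.010 m bottomed out (about 0.001 under its own weight); 2 N per mm, so half way is about 10 N.
- pen: Black pen lying on the bench, 145 mm long; to be left alone.
- esd_brush: Black flat brush lying on the bench, 173 mm long; to be left alone.
- block_orange: Small orange block, 30 x 40 x 22 mm, on the bench; to be left alone.
Not all that is in view belongs to the job. Leave any grey look-alike of the barrel alone. What is shaped like the clamp_block but turquoise is not meant.

How it is judged:
On the way:
1. the barrel lies seated on both walls of the V-block and the gripper has let go of it, the clamp block not yet on it (x of barrel_center in the frame of v_seat between -0.0025 and 0.0025 m and y of barrel_center in the frame of v_seat between -0.01 and 0.01 m and z of barrel_center in the frame of v_seat between -0.003 and 0.0025 m and angle between the y axis of barrel_center and the y axis of v_seat, either way round below 0.05 rad and contact force between each of the fingers, clamp_block and barrel below 0.1 N and contact force between barrel and v_wall_a above 0.2 N and contact force between barrel and v_wall_b above 0.2 N), for 0.2 s.
At the end, for the whole second after the job is handed in: Barrel at rest in the groove (2.5 mm across and high, 3 low, 10 mm along, 0.05 rad), over 3 N on each wall; gripper holds the clamp block upright (0.1 rad), square (0.17 rad), mid-barrel (9 mm across, 12 along), spring 3 to 9.2 mm in, over 5 N on the barrel; robot not touching the barrel (x of barrel_center in the frame of v_seat between -0.0025 and 0.0025 m and y of barrel_center in the frame of v_seat between -0.01 and 0.01 m and z of barrel_center in the frame of v_seat between -0.003 and 0.0025 m and angle between the y axis of barrel_center and the y axis of v_seat, either way round below 0.05 rad and contact force between barrel and v_wall_a above 3 N and contact force between barrel and v_wall_b above 3 N and contact force between clamp_block and barrel above 5 N and value of joint clamp_foot between 0.003 and 0.0092 m and contact force between the fingers and clamp_block above 4 N and contact force between each of the arm, the fingers and barrel below 0.3 N and angle between clamp_block's own z axis and vertical below 0.1 rad and angle between the y axis of clamp_block and the y axis of v_seat, either way round below 0.17 rad and x of clamp_grip in the frame of v_seat between -0.009 and 0.009 m and y of clamp_grip in the frame of v_seat between -0.012 and 0.012 m and linear speed of barrel below 0.02 m/s); the arm keeps its last pose, push and grip.
It fails at once if the barrel is jammed into the V-block with more than 40 N (contact force between barrel and v_block above 40 N).
It fails at once if the pen is moved more than 30 mm (distance of pen from where it was at the start of the episode above 0.03 m).
It fails at once if the esd_brush is moved more than 30 mm (distance of esd_brush from where it was at the start of the episode above 0.03 m).
It fails at once if the block_orange is moved more than 30 mm (distance of block_orange from where it was at the start of the episode above 0.03 m).
It also fails if it takes over 56 s, if anything falls off the work surface, if the arm or the gripper's body presses on something with over 40 N, if the wrist force passes 120 N, or if a joint passes its speed limit or range.

### The arm

A 7-joint arm with a two-finger parallel gripper is mounted at the origin on a cart in front of the work surface, level with it; the furniture and walls round the work are solid. World frame = base frame: x ahead of the robot, y to its left, z up, the work surface at z = 0. Lengths are in m, angles in rad, forces in N, time in s.
With the tool pointing down it reaches from about 0.425 to 0.875 m from the base axis. Payload 4.7 kg.
Tool frame: the origin (TCP) lies between the finger pads; the fingertips stand bot.tip_extent ahead of it and the grasp point (between the pads) lies 8 mm behind it (bot.tip_extent is the distance from the TCP to the fingertips, in m); y points along the fingers, x is the direction in which the jaws open and shut, and the axes are right-handed (so a half turn about y gives the same grasp; the last joint's range is limited). The gripper opens to 85 mm and grips with 20 to 120 N. Pads are 22 mm wide; open, the fingers measure 114 mm over their backs; the gripper's body (76 mm by 85 mm) begins 54 mm behind the grasp point. The pads swing forward as they close: fully open they stand 13 mm farther back than shut.
Start: joints at [-1.313, 0.321, -0.07, 1.45, 0.023, 1.371, -0.057], TCP at [0.157, 0.631, 0.242] pointing down, gripper open.
Joint ranges: [-2.86, 2.86], [-0.3, 2.09], [-1.38, 1.24], [0.06, 2.45], [-1.56, 4.7], [0.09, 2.05], [-2.69, 2.69]. Speed limits (rad/s): [2.57, 2.57, 3.14, 3.14, 3.14, 3.14, 3.14].

### API

Orientations are given as a unit quaternion [w, x, y, z].
In Python, from station import sensors, capture, workorder, bot gives the robot as it stands. The module is installed in compiled form; this text tells all that it offers.
- The arm moves only by the shell command python3 -m handwheel 'ROWS' [FORCE]. ROWS is JSON, a list of rows, each a list of 3 entries, a list of its own where there are three numbers: the opening, from 0 (shut) to 1 (fully open), then the shift along the tool's x, y, z in cm, then the turn about the tool's y in degrees. In form: [[fingers, [tx, ty, tz], turn], ...]. A call has 1 to 20 rows; each row is the pose to reach, as a shift and turn from the pose commanded when the call began, along the tool's axes at that moment; what a row does not reach only later rows make up. A row lasts 1/12 s, in which the tool goes at most 41.7 mm and 7.16 degrees, less where a joint would pass 70% of its speed; a pose out of reach is approached as far as the arm can. A call with a gripper value outside its range is refused whole. The fingers move at their own pace and stop on an object; FORCE is the grip in N (left out, the last holds). Time passes only in rows, so rows that repeat a pose let the fingers close. It gives the time, the measured TCP pose, the force and the opening at its end, in the units of the state.
- sensors.get_obs(): the state, without advancing time (a new reading comes with each control period).
- capture(name): name is "scene" or "top"; returns a dict with "frame" (400x640x3 uint8, red, green, blue), "vfov" (degrees; the focal length in pixels is half the picture's height over the tangent of half this angle, whatever the lens; pixels are square), "cx", "cy" (the principal point, pixels), "k1" (the pictures are not rectified: a ray, as slopes to the right and down, at radius r is drawn at 1 + k1 r^2 times it, then the intrinsics apply), "position" and "attitude" of the camera in the world. Camera axes: x right, y down, z forward; pixel columns grow to the right and rows downward; lengths in m; the calibration is good to about 2 mm. A picture is of the moment at which its call begins. There is no depth.
- workorder.sign_off(): hands the job in, once; it reports no verdict.
The state is a dict: "time": time; "q": joint angles; "qvel": joint speeds; "joint_efforts": joint torques, N m; "tcp_pos": TCP position; "tool_rot": TCP orientation; "force": force on the tool from outside, world axes, zero at the start; "ft_torque": the same for the moment, N m; "width": finger opening in m.
Only numpy, scipy, OpenCV 4.12 (cv2) and the standard library are available. Lean on these libraries where they do the work, as an engineer would, in place of code of your own. Each camera call takes 0.05 s, during which the arm holds its last target.

## Working session

There is one attempt and no reset: what is moved stays moved. The work goes in short steps, Python scripts to look and compute and a shell command to move; the robot and the scene stay as the last step left them, time stands still between calls to the robot, and variables do not carry over. Pictures are saved under pics/ and viewed, and the job is handed in when it is done.

```bash
mkdir -p pics; ls
python3 - <<'E'
from station import sensors, capture, workorder, bot
import cv2,json
o=sensors.get_obs();print(o);print(bot.tip_extent)
for n in("scene","top"):
    c=capture(n);cv2.imwrite(f"pics/{n}0.png",c["frame"][:,:,::-1]);print({k:v for k,v in c.items() if k!="frame"})
E
```

```text
pics
{'time': 0.0, 'q': array([-1.31290788,  0.32183009, -0.07008927,  1.4517204 ,  0.02261349,
        1.37078779, -0.05692656]), 'qvel': array([ 3.09482220e-05,  9.81599060e-04, -1.25454223e-04,  3.57984034e-05,
       -4.54102080e-04, -9.64092129e-04, -4.17534586e-04]), 'joint_efforts': array([-5.66967210e-04, -4.93590045e+01, -3.82704036e-01, -3.14330971e+01,
        1.29075834e-02,  1.14065784e-02,  4.35941331e-06]), 'tcp_pos': array([0.15681745, 0.63024923, 0.24119612]), 'tool_rot': array([-0.55662649,  0.55754043,  0.43497667, -0.4360171 ]), 'force': array([0.59940562, 0.32893012, 0.37989986]), 'ft_torque': array([-0.01818223, -0.03088568, -0.00171852]), 'width': 0.08549365130394003}
0.011
{'vfov': 50.60985143017946, 'cx': 326.4211126816071, 'cy': 198.40224938063548, 'k1': -0.08231120267283108, 'position': array([ 0.02070225, -0.43669177,  0.56707698]), 'attitude': array([-0.41108024,  0.80363525, -0.38025976,  0.20145953])}
{'vfov': 53.248156581502904, 'cx': 315.9219401767839, 'cy': 194.02727447195517, 'k1': -0.09620917974686002, 'position': array([0.42587221, 0.00615745, 0.99046956]), 'attitude': array([ 0.05618458, -0.69965392,  0.71136851, -0.03581238])}
```

View pics/scene0.png

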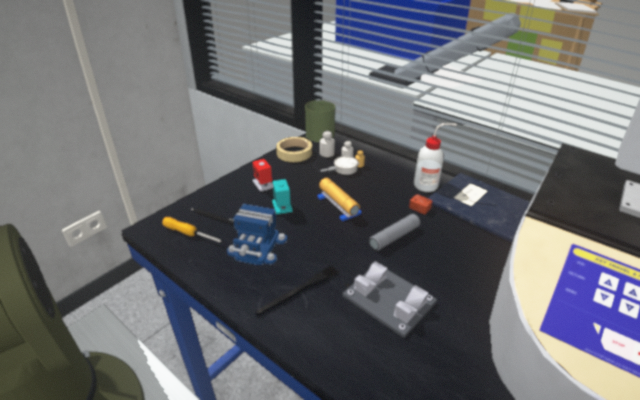

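View pics/top0.png

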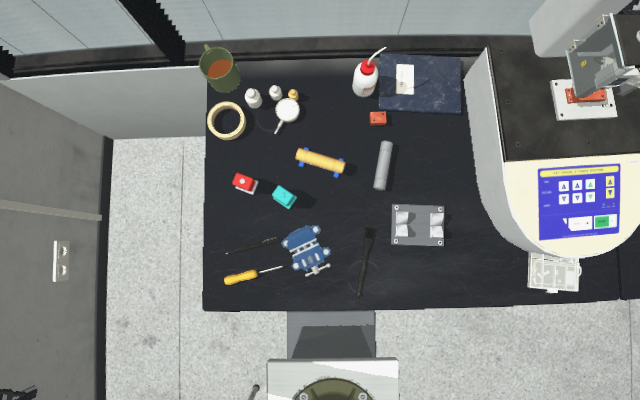

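The scene view shows the orange-brass barrel at (339,196) on blue feet and the red clamp at (262,173), with the turquoise look-alike beside it. The V-block is at (392,296). In the top view they are at (320,160), (245,183) and (418,225); the grey look-alike is at (383,165), the brush at (365,262) and the pen at (250,245). Next I'll measure them.

```bash
cat > h.py <<'E'
import numpy as np, cv2
from scipy.spatial.transform import Rotation as R
from station import sensors, capture, workorder, bot
def K(c):
    f=200/np.tan(np.radians(c["vfov"])/2); return np.array([[f,0,c["cx"]],[0,f,c["cy"]],[0,0,1.]])
def rot(q): return R.from_quat(np.roll(q,-1))
D=lambda c:np.array([c["k1"],0,0,0.])
def ray(c,p):
    u=cv2.undistortPoints(np.array(p,float).reshape(-1,1,2),K(c),D(c)).reshape(-1,2)
    d=np.c_[u,np.ones(len(u))]; return rot(c["attitude"]).apply(d)
def plane(c,p,z):
    d=ray(c,p);o=np.array(c["position"]);return o+d*((z-o[2])/d[:,2:3])
def proj(c,P):
    q=rot(c["attitude"]).inv().apply(np.atleast_2d(P)-c["position"])
    return cv2.projectPoints(q,np.zeros(3),np.zeros(3),K(c),D(c))[0].reshape(-1,2)
def tri(c1,p1,c2,p2):
    d1=ray(c1,[p1])[0];d2=ray(c2,[p2])[0];o1,o2=np.array(c1["position"]),np.array(c2["position"])
    t=np.linalg.lstsq(np.c_[d1,-d2],o2-o1,rcond=None)[0]
    a,b=o1+d1*t[0],o2+d2*t[1];return (a+b)/2,np.linalg.norm(a-b)
def hsvmask(c,lo,hi):
    h=cv2.cvtColor(c["frame"],cv2.COLOR_RGB2HSV); return cv2.inRange(h,np.array(lo),np.array(hi))
def blob(m,near=None):
    n,l,s,ce=cv2.connectedComponentsWithStats(m)
    return [(i,s[i],ce[i]) for i in range(1,n) if s[i][4]>40],l
E
python3 - <<'E'
from h import *
for n in("top","scene"):
    c=capture(n); f=c["frame"]
    print(n,'base',proj(c,[[0,0,0],[.6,0,0],[.6,.2,0]]))
    for nm,lo,hi in(("brass",(12,100,100),(25,255,255)),("red",(0,150,90),(6,255,255)),("red2",(174,150,90),(180,255,255))):
        b,l=blob(hsvmask(c,lo,hi))
        for i,s,ce in b: print(nm,s,ce, cv2.minAreaRect(np.argwhere(l==i)[:,::-1].astype(np.float32)))
    crop=(f[120:270,200:470] if n=="top" else f[140:350,180:450])
    cv2.imwrite(f"pics/{n}1.png",cv2.resize(crop[:,:,::-1],None,fx=2.9,fy=2.8,interpolation=cv2.INTER_CUBIC)[:600,:800])
E
```

```text
top base [[333.36974488 423.04732922]
 [329.08586056 176.38843374]
 [250.21534227 177.97913993]]
brass [208  59  24  19  53] [223.1509434   68.96226415] ((220.8384246826172, 69.78822326660156), (12.849906921386719, 25.4661808013916), 37.405357360839844)
brass [288  89  10  12  81] [293.02469136  93.96296296] ((292.5, 94.5), (11.0, 9.0), 90.0)
brass [295 148  51  26 490] [320.20204082 160.06326531] ((319.7054138183594, 159.99717712402344), (50.02859878540039, 12.474663734436035), 17.650123596191406)
brass [224 270  34  15 256] [240.1171875 276.8515625] ((240.1352081298828, 276.9677734375), (9.450118064880371, 33.72394561767578), 76.60750579833984)
red [360  60  15  15 151] [366.86754967  67.45695364] ((367.0294189453125, 67.38236236572266), (12.854387283325195, 14.309601783752441), 14.03624439239502)
red [232 173  23  18 235] [243.24680851 181.46808511] ((243.24656677246094, 181.3424835205078), (20.833324432373047, 12.874526023864746), 20.556045532226562)
scene base [[ 62.31764369 425.22356673]
 [335.24380129 217.092637  ]
 [270.10054532 184.37261645]]
brass [473   0  13   8  72] [479
[... 849 characters left out ...]
4.18821716308594), (45.12153625488281, 13.883548736572266), 40.601295471191406)
brass [162 216  34  20 374] [178.43850267 225.37433155] ((178.2353515625, 225.21827697753906), (34.76808166503906, 11.605823516845703), 20.2248592376709)
red [427 137  13  12  97] [432.62886598 142.35051546] ((432.2691955566406, 142.3461456298828), (11.371355056762695, 11.371355056762695), 33.6900634765625)
red [253 159  19  24 321] [262.3271028  170.98130841] ((261.9615478515625, 170.6923370361328), (23.44256591796875, 16.868722915649414), 82.87498474121094)
red [410 196  21  18 244] [420.12704918 203.58606557] ((420.0517272949219, 203.6206817626953), (20.240793228149414, 15.227017402648926), 21.801410675048828)
```

```bash
ls pics
```

```text
scene0.png
scene1.png
top0.png
top1.png
```

View pics/top1.png

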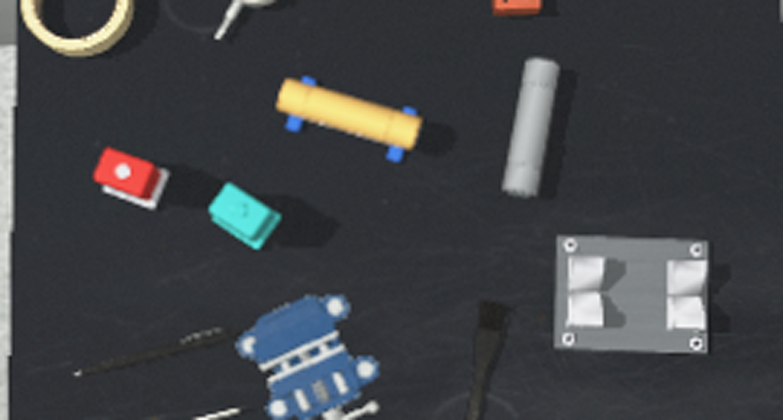

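View pics/scene1.png

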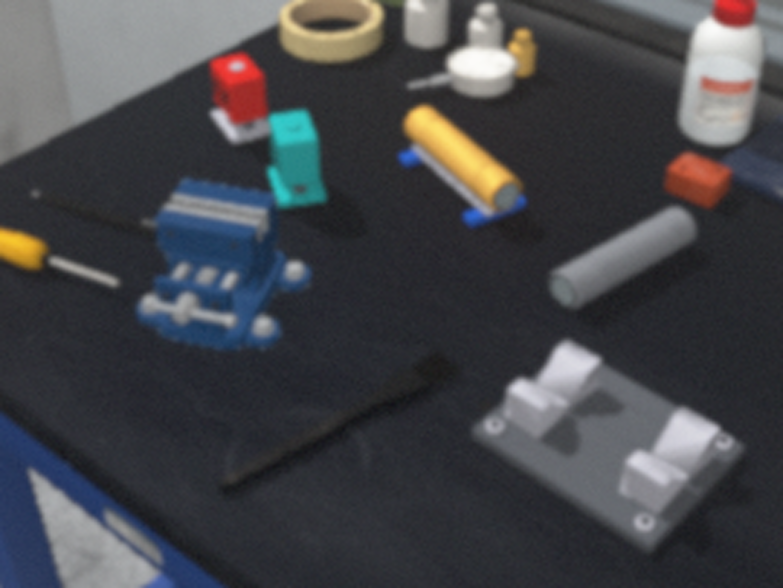

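Run:
```python
from h import *
c=capture("top");s=capture("scene")
np.savez("c0.npz",t=c["frame"],s=s["frame"])
f=c["frame"]
# barrel
m=hsvmask(c,(10,60,40),(28,255,255)); b,l=blob(m)
for i,st,ce in b:
    if abs(ce[0]-320)<5 and abs(ce[1]-160)<5:
        r=cv2.minAreaRect(np.argwhere(l==i)[:,::-1].astype(np.float32)); P=cv2.boxPoints(r);print(r)
        print("barrel",plane(c,[r[0],ce],.0257).round(4).tolist())
        E=[(P[i]+P[(i+1)%4])/2 for i in range(4)]; W=plane(c,E,.0257);print(W.round(4).tolist())
        for k in(0,1):
            d=W[k]-W[k+2];print(np.linalg.norm(d),np.degrees(np.arctan2(d[0],d[1])))
m=hsvmask(s,(10,60,40),(28,255,255)); b,l=blob(m)
for i,st,ce in b:
    if abs(ce[0]-338)<5 and abs(ce[1]-194)<5:
        r=cv2.minAreaRect(np.argwhere(l==i)[:,::-1].astype(np.float32)); print("scene",r,ce,plane(s,[ce],.0257))
# feet
for cam in(c,s):
    m=hsvmask(cam,(105,150,80),(125,255,255)); b,l=blob(m)
    n,l,st,ce=cv2.connectedComponentsWithStats(m)
    for i in range(1,n):
        x=ce[i]; w=plane(cam,[x],.008)[0]
        if .5<w[0]<.75 and -.1<w[1]<.15 and st[i][4]>4: print("foot",st[i],x,w.round(4))
# vblock plate: 
h=cv2.cvtColor(f,cv2.COLOR_RGB2HSV)
print(h[205:248:6,388:450:6].tolist()[3])
print("top clamp V channel");print(f[170:196,228:262,0])
print(f[170:196,228:262,1])
```

```text
((319.81622314453125, 160.09730529785156), (50.43572998046875, 13.086821556091309), 17.10272979736328)
barrel [[0.6367, 0.0222, 0.0257], [0.6366, 0.0221, 0.0257]]
[[0.6568, 0.0817, 0.0257], [0.6524, 0.0172, 0.0257], [0.6169, -0.0367, 0.0257], [0.6211, 0.0272, 0.0257]]
0.12496782339955788 18.619938151826428
0.032886685077040616 107.71452089118593
scene ((338.473388671875, 194.79214477539062), (48.60678482055664, 15.36583423614502), 40.42607498168945) [337.54447853 193.79907975] [[0.64364831 0.02838861 0.0257    ]]
foot [304 147   5   3  10] [306.  147.9] [0.6728 0.0569 0.008 ]
foot [339 158   5   3  10] [341.  158.9] [ 0.6426 -0.0307  0.008 ]
foot [298 162   7   5  25] [300.84 164.  ] [0.6316 0.0704 0.008 ]
foot [333 172   6   6  25] [335.6  174.84] [ 0.6022 -0.0163  0.008 ]
foot [317 194   7   6  28] [320.21428571 196.17857143] [0.631  0.0682 0.008 ]
foot [244 206  29   7  70] [258.82857143 208.92857143] [0.507  0.1406 0.008 ]
foot [358 210   3   5  10] [359.1 212.1] [ 0.6391 -0.0353  0.008 ]
foot [339 215   9   6  37] [342.78378378 217.40540541] [ 0.6013 -0.0192  0.008 ]
[[115, 28, 
[... 6808 characters left out ...]
  53  51  52  51  51  50  50  52  51  52  53  55  51  60 109 167 203
  216 216 194 172 135 152 187 163 111  43  39  38  39  41  37  39]
 [ 52  52  51  52  49  51  52  52  50  52  50  53  54  50  51  49  50  81
  151 200 214 226 223 223 230 180  71  40  41  42  43  38  40  39]
 [ 49  53  53  51  51  52  50  52  55  53  53  50  51  51  52  51  51  50
   52  60 112 181 211 215 218 167  45  41  39  44  46  45  44  44]
 [ 50  51  52  52  51  52  53  53  54  51  52  52  52  52  53  49  50  51
   49  51  51  51  72 121 136  91  39  40  41  46  51  49  49  51]
 [ 50  51  53  52  51  51  53  52  52  52  51  50  52  49  51  50  50  49
   48  50  49  49  51  51  56  57  45  44  52  54  51  49  49  50]]
```

Run:
```python
from h import *
c=capture("top");s=capture("scene")
f=c["frame"].astype(int)
# clamp top face
m=((f[:,:,0]>205)&(f[:,:,1]<100)).astype(np.uint8); m[:165]=0;m[200:]=0;m[:,:225]=0;m[:,265:]=0
ct=max(cv2.findContours(m,0,2)[0],key=cv2.contourArea)
r=cv2.minAreaRect(ct);print(r);P=cv2.boxPoints(r)
W=plane(c,P,.062);print("clamp top",W.mean(0),[np.linalg.norm(W[i]-W[(i+1)%4]) for i in range(4)],[np.degrees(np.arctan2(*(W[(i+1)%4]-W[i])[:2])) for i in (0,1)])
w=((f[:,:,1]>150)).astype(np.uint8);w[:176]=0;w[185:]=0;w[:,:236]=0;w[:,247:]=0
x=np.argwhere(w)[:,::-1].mean(0);print("dot",x,plane(c,[x],.062))
# scene clamp
g=s["frame"].astype(int)
w=((g[:,:,1]>150)).astype(np.uint8);w[:158]=0;w[170:]=0;w[:,:255]=0;w[:,272:]=0
p=np.argwhere(w)[:,::-1]
if len(p): print("scene dot",p.mean(0),plane(s,[p.mean(0)],.062),"tri",tri(c,x,s,p.mean(0)))
# plate
gr=cv2.cvtColor(c["frame"],cv2.COLOR_RGB2GRAY)
m=(gr>76).astype(np.uint8)[195:255,380:455]
ct=max(cv2.findContours(m,0,2)[0],key=cv2.contourArea);r=cv2.minAreaRect(ct);r=((r[0][0]+380,r[0][1]+195),r[1],r[2])
print(r);W=plane(c,cv2.boxPoints(r),.010);print("plate",W.round(4).tolist(),W.mean(0),[np.linalg.norm(W[i]-W[(i+1)%4]) for i in range(4)],[np.degrees(np.arctan2(*(W[(i+1)%4]-W[i])[:2])) for i in (0,1)])
# blow up vblock
for n,cam,(y0,y1,x0,x1) in(("top",c,(198,252,384,454)),("scene",s,(255,340,335,445))):
    k=7
    cv2.imwrite(f"pics/vb_{n}.png",cv2.resize(cam["frame"][y0:y1,x0:x1,::-1],None,fx=k,fy=k,interpolation=cv2.INTER_CUBIC))
```

```text
((242.01370239257812, 181.13015747070312), (16.970966339111328, 11.938197135925293), 20.556045532226562)
clamp top [0.58195315 0.20758427 0.062     ] [np.float64(0.02855945916967213), np.float64(0.04139743855168858), np.float64(0.028420978954678655), np.float64(0.04126273252491904)] [np.float64(110.01286692189672), np.float64(-158.38178390094933)]
dot [241.85714286 180.80952381] [[0.58269262 0.20792013 0.062     ]]
scene dot [261.33333333 163.11111111] [[0.58671736 0.20976689 0.062     ]] tri (array([0.58286245, 0.20670388, 0.06487012]), np.float64(0.0017655762430008077))
((417.0, 224.5), (41.0, 52.0), 90.0)
plate [[0.5263, -0.1513, 0.01], [0.5238, -0.2804, 0.01], [0.4232, -0.2752, 0.01], [0.4258, -0.1477, 0.01]] [ 0.47477747 -0.21365574  0.01      ] [np.float64(0.12911022501413383), np.float64(0.10080267088968939), np.float64(0.12760494236146872), np.float64(0.10050236883010207)] [np.float64(-178.90790159536826), np.float64(-87.07169282490172)]
```

View pics/vb_top.png

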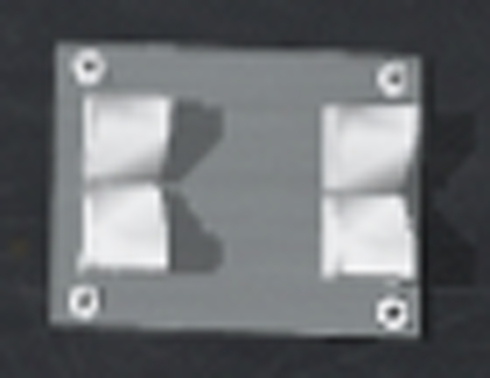

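View pics/vb_scene.png

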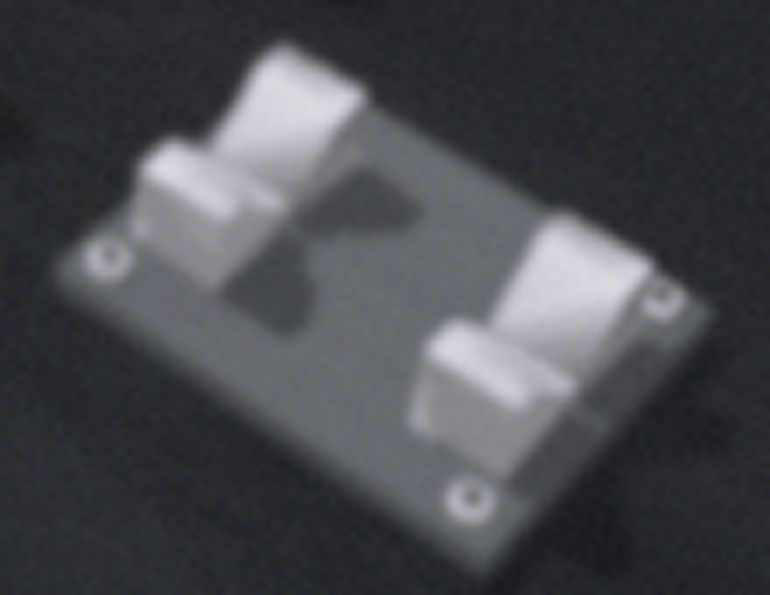

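The blow-ups show the four screw heads. In the top view (7x) they are at (89,66), (393,77), (84,300) and (392,313). In the scene view three are visible, at (108,260), (470,500) and (662,300).

Run:
```python
from h import *
c=capture("top");s=capture("scene")
u=lambda X,o:[( x+.5)/7-.5+o[0] for x in []] 
T=np.array([(89,66),(393,77),(84,300),(392,313)]);T=(T+.5)/7-.5+[384,198]
S=np.array([(108,260),(470,500),(662,300)]);S=(S+.5)/7-.5+[335,255]
W=plane(c,T,.014);print(W.round(4),W.mean(0))
for a,b in((0,1),(2,3),(0,2),(1,3)):
    d=W[b]-W[a];print(np.linalg.norm(d),np.degrees(np.arctan2(-d[0],-d[1])))
print("scene",plane(s,S,.014).round(4))
print("tri",tri(c,T[2],s,S[0]),tri(c,T[3],s,S[1]),tri(c,T[1],s,S[2]))
# crests of grooves: groove line in top pic: section midpoints at z
g=(np.array([(128,183),(365,192)])+.5)/7-.5+[384,198]
print("groove", plane(c,g,.02).round(4))
o=sensors.get_obs();print(o["time"]);r=rot(o["tool_rot"]);print("tool axes (cols)",r.as_matrix().round(4))
```

```text
[[ 0.5182 -0.1634  0.014 ]
 [ 0.5123 -0.2705  0.014 ]
 [ 0.4367 -0.1586  0.014 ]
 [ 0.4299 -0.266   0.014 ]] [ 0.47428369 -0.21459148  0.014     ]
0.10723766015806956 3.175234586830015
0.1076358974227332 3.597160295460084
0.08169623714409804 93.38657964997275
0.08248835768981862 93.10996424013172
scene [[ 0.4374 -0.1593  0.014 ]
 [ 0.4313 -0.2667  0.014 ]
 [ 0.5128 -0.2724  0.014 ]]
tri (array([ 0.43702201, -0.15895183,  0.01394622]), np.float64(0.0010250962264366336)) (array([ 0.4303432 , -0.26638976,  0.01456028]), np.float64(0.00137670043015611)) (array([ 0.51289384, -0.27147094,  0.01306207]), np.float64(0.0017563009992464717))
groove [[ 0.4767 -0.1743  0.02  ]
 [ 0.4719 -0.2569  0.02  ]]
0.5
tool axes (cols) [[ 2.414e-01  1.000e-04 -9.704e-01]
 [ 9.704e-01  0.000e+00  2.414e-01]
 [ 1.000e-04 -1.000e+00 -1.000e-04]]
```

```bash
cat > go.py <<'E'
from h import *
import sys
def go(x,y,z,polar):
    o=sensors.get_obs();M=rot(o["tool_rot"]).as_matrix()
    d=np.array([x,y,z])-o["tcp_pos"]
    j=np.degrees(np.arctan2(M[1,0],M[0,0]))
    t=(j-polar+180)%360-180
    print("t",o["time"],"tcp",o["tcp_pos"].round(4),"jaw",j.round(2),"ydown",M[:,1].round(4),"F",o["force"].round(2),"w",round(o["width"],4))
    print("shift cm",(M.T@d*100).round(2),"turn",round(t,2),"dist",np.linalg.norm(d))
if __name__=="__main__": go(*map(float,sys.argv[1:]))
E
python3 go.py 0.637 0.0215 0.12 -18.8
```

```text
t 0.5 tcp [0.157  0.6308 0.2424] jaw 76.03 ydown [ 1.e-04  0.e+00 -1.e+00] F [ 0.58 -0.02  0.01] w 0.0852
shift cm [-47.54  12.24 -61.29] turn 94.83 dist 0.7852500221763674
```

```bash
python3 -m handwheel '[[1,[-47.5,2,-61.3],95],[1,[-47.5,2,-61.3],95],[1,[-47.5,2,-61.3],95],[1,[-47.5,2,-61.3],95],[1,[-47.5,2,-61.3],95],[1,[-47.5,2,-61.3],95],[1,[-47.5,2,-61.3],95],[1,[-47.5,2,-61.3],95],[1,[-47.5,2,-61.3],95],[1,[-47.5,2,-61.3],95],[1,[-47.5,2,-61.3],95],[1,[-47.5,2,-61.3],95],[1,[-47.5,2,-61.3],95],[1,[-47.5,2,-61.3],95],[1,[-47.5,2,-61.3],95],[1,[-47.5,2,-61.3],95],[1,[-47.5,2,-61.3],95],[1,[-47.5,2,-61.3],95],[1,[-47.5,2,-61.3],95],[1,[-47.5,2,-61.3],95]]' 30; python3 go.py 0.637 0.0215 0.10 -18.8
```

```text
time: 2.17
tcp_pos: [0.6393, 0.014, 0.2221]
tool_rot: [-0.695, 0.699, -0.119, 0.121]
force: [-0.8, -1.0, -0.1]
width: 0.0854
t 2.1667 tcp [0.6393 0.014  0.2221] jaw -19.49 ydown [ 0.0017 -0.0052 -1.    ] F [-0.83 -1.   -0.08] w 0.0854
shift cm [-0.51 12.21  0.69] turn -0.69 dist 0.12239264628745229
```

```bash
python3 -m handwheel '[[1,[0,3,0],0],[1,[0,6,0],0],[1,[0,9,0],0],[1,[0,12,0],0],[1,[0,12,0],0],[1,[0,12,0],0]]'; python3 go.py 0.637 0.0215 0.10 -18.8
python3 - <<'E'
from h import *
c=capture("top");s=capture("scene")
cv2.imwrite("pics/t2.png",cv2.resize(c["frame"][100:250,220:420,::-1],None,fx=4,fy=4,interpolation=2))
cv2.imwrite("pics/s2.png",cv2.resize(s["frame"][100:250,240:440,::-1],None,fx=4,fy=4,interpolation=2))
E
python3 go.py 0.637 0.0215 0.05 -18.8
```

```text
time: 2.67
tcp_pos: [0.6358, 0.0225, 0.1012]
tool_rot: [-0.697, 0.698, -0.118, 0.115]
force: [0.9, 0.3, 1.1]
width: 0.0852
t 2.6667 tcp [0.6358 0.0225 0.1012] jaw -18.94 ydown [-3.5e-03 -3.0e-04 -1.0e+00] F [0.89 0.35 1.09] w 0.0852
shift cm [ 0.14  0.12 -0.05] turn -0.14 dist 0.001935072624088821
t 2.7667 tcp [0.6385 0.0221 0.1045] jaw -18.95 ydown [ 3.1e-03  4.0e-04 -1.0e+00] F [ 0.13 -0.29  0.42] w 0.0855
shift cm [-0.14  5.45 -0.11] turn -0.15 dist 0.05454603198119859
```

View pics/t2.png

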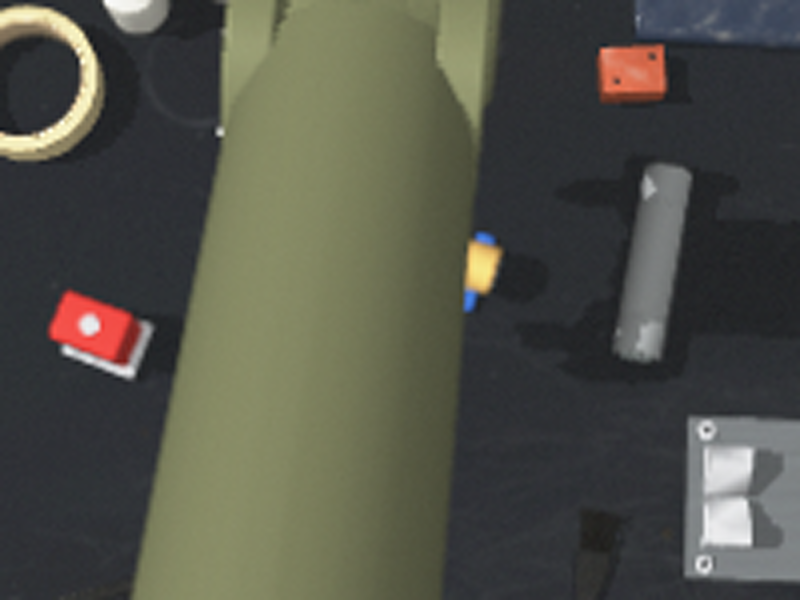

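View pics/s2.png

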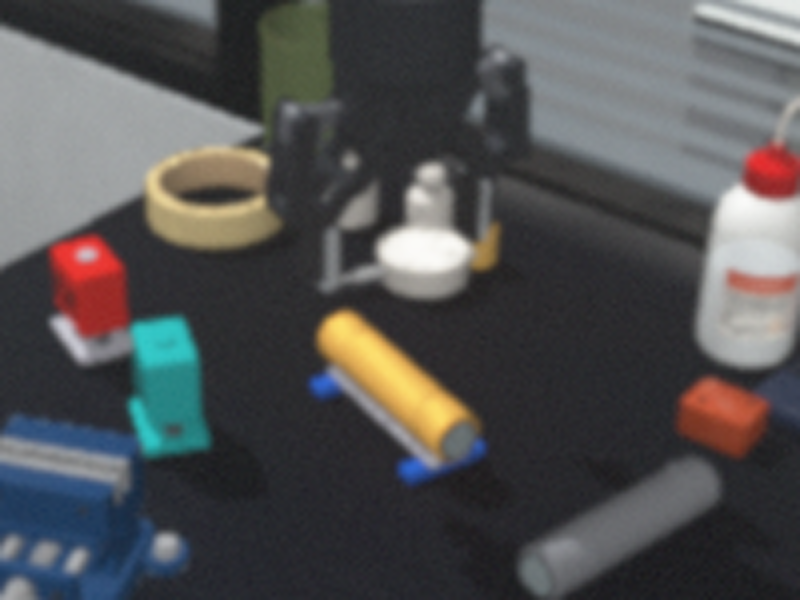

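The arm hides the barrel in the top view. In the scene view (4x crop) the open gripper hovers above the barrel, whose middle is at (398,385), with the fingers at (330,285) and (485,240). I'll go down and grip.

```bash
python3 -m handwheel '[[1,[0,2,0],0],[1,[0,4,0],0],[1,[0,5.5,0],0],[1,[0,7,0],0],[1,[0,8,0],0],[1,[0,8.2,0],0],[1,[0,8.2,0],0],[1,[0,8.2,0],0],[1,[0,8.2,0],0]]' 30; python3 go.py 0.637 0.0215 0.02 -18.8
```

```text
time: 3.52
tcp_pos: [0.6383, 0.0219, 0.0219]
tool_rot: [0.698, -0.697, 0.116, -0.117]
force: [0.3, 0.1, -0.7]
width: 0.0853
t 3.5167 tcp [0.6383 0.0219 0.0219] jaw -18.97 ydown [ 2.6e-03  4.0e-04 -1.0e+00] F [ 0.28  0.06 -0.68] w 0.0853
shift cm [-0.11  0.19 -0.08] turn -0.17 dist 0.0023540460435468266
```

```bash
python3 -m handwheel '[[1,[0,0.1,0],0],[0.3,[0,0.1,0],0],[0.3,[0,0.1,0],0],[0.3,[0,0.1,0],0],[0.2,[0,0.1,0],0],[0.2,[0,0.1,0],0],[0.2,[0,0.1,0],0],[0.2,[0,0.1,0],0],[0.2,[0,0.1,0],0],[0.2,[0,0.1,0],0]]' 40; python3 go.py 0.637 0.0215 0.12 -18.8
```

```text
time: 4.35
tcp_pos: [0.6376, 0.0218, 0.0196]
tool_rot: [0.697, -0.697, 0.116, -0.117]
force: [0.9, -0.0, 0.8]
width: 0.029
t 4.35 tcp [0.6376 0.0218 0.0196] jaw -18.97 ydown [ 0.001 -0.    -1.   ] F [ 0.89 -0.01  0.78] w 0.029
shift cm [ -0.04 -10.04  -0.04] turn -0.17 dist 0.10037758983099009
```

```bash
python3 -m handwheel '[[0.1,[0,-0.5,0],0],[0.1,[0,-2,0],0],[0.1,[0,-5,0],0],[0.1,[0,-8,0],0],[0.1,[0,-11,0],0],[0.1,[0,-13,0],0],[0.1,[0,-13,0],0],[0.1,[0,-13,0],0]]' 40;  python3 - <<'E'
from h import *
o=sensors.get_obs();print(o["tcp_pos"],o["force"],o["width"])
s=capture("scene")
cv2.imwrite("pics/s3.png",cv2.resize(s["frame"][80:230,240:440,::-1],None,fx=4,fy=4,interpolation=2))
E
python3 go.py 0.4745 -0.2148 0.15 -3.3
```

```text
time: 5.02
tcp_pos: [0.6373, 0.0221, 0.1501]
tool_rot: [0.698, -0.697, 0.116, -0.117]
force: [-1.0, 0.0, -2.4]
width: 0.0287
[0.63729249 0.02208865 0.15011612] [-0.98527774  0.02262247 -2.38772172] 0.028742900411122898
t 5.0667 tcp [0.6363 0.0221 0.1485] jaw -18.96 ydown [-1.7e-03  4.0e-04 -1.0e+00] F [-0.23  0.12 -2.29] w 0.0289
shift cm [ -7.6   -0.14 -27.66] turn -15.66 dist 0.2868871939520862
```

View pics/s3.png

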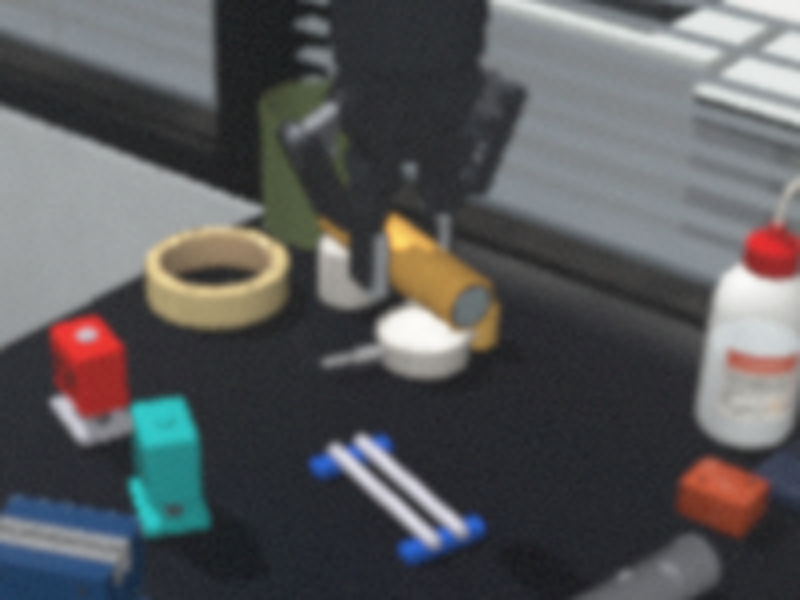

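The barrel is held level between the pads, with its near end at (470,300) and the rest empty at (400,500). I'll carry it to the V-block.

```bash
python3 -m handwheel '[[0.1,[-0.8,0,-3],-2],[0.1,[-1.6,0,-6],-4],[0.1,[-2.6,0,-9.5],-6],[0.1,[-3.5,0,-13],-8],[0.1,[-4.5,0,-16.5],-10],[0.1,[-5.5,0,-20],-12],[0.1,[-6.4,0,-23.5],-14],[0.1,[-7.2,0,-26],-15.6],[0.1,[-7.6,0,-27.6],-15.6],[0.1,[-7.6,0,-27.6],-15.6],[0.1,[-7.6,0,-27.6],-15.6],[0.1,[-7.6,0,-27.6],-15.6]]' 40;  python3 go.py 0.4745 -0.2148 0.09 -3.3
```

```text
time: 6.07
tcp_pos: [0.4754, -0.213, 0.1481]
tool_rot: [0.707, -0.706, 0.021, -0.02]
force: [-0.0, 0.2, -1.6]
width: 0.0286
t 6.0667 tcp [ 0.4754 -0.213   0.1481] jaw -3.3 ydown [-0.0019  0.0011 -1.    ] F [-0.03  0.24 -1.57] w 0.0286
shift cm [-0.07  5.81 -0.19] turn -0.0 dist 0.05812645295067441
```

```bash
python3 -m handwheel '[[0.1,[0,2,-0.1],0],[0.1,[-0.1,4,-0.2],0],[0.1,[-0.1,6,-0.2],0],[0.1,[-0.1,7.3,-0.2],0],[0.1,[-0.1,7.3,-0.2],0],[0.1,[-0.1,7.3,-0.2],0],[0.1,[-0.1,7.3,-0.2],0]]' 40;  python3 - <<'E'
from h import *
for n in("scene","top"):
    s=capture(n)
    x,y=(320,200) if n=="scene" else (350,150)
    cv2.imwrite(f"pics/{n}4.png",cv2.resize(s["frame"][y:y+150,x:x+160,::-1],None,fx=4,fy=4,interpolation=2))
E
python3 go.py 0.4745 -0.2148 0.034 -3.3
```

```text
time: 6.65
tcp_pos: [0.4754, -0.2158, 0.0768]
tool_rot: [-0.707, 0.707, -0.02, 0.02]
force: [0.1, 0.0, -1.0]
width: 0.0289
t 6.75 tcp [ 0.4756 -0.2163  0.0774] jaw -3.32 ydown [ 2.e-03 -3.e-04 -1.e+00] F [-0.79  0.84 -1.83] w 0.0288
shift cm [-0.13  4.34  0.14] turn -0.02 dist 0.04339690208393179
```

View pics/scene4.png

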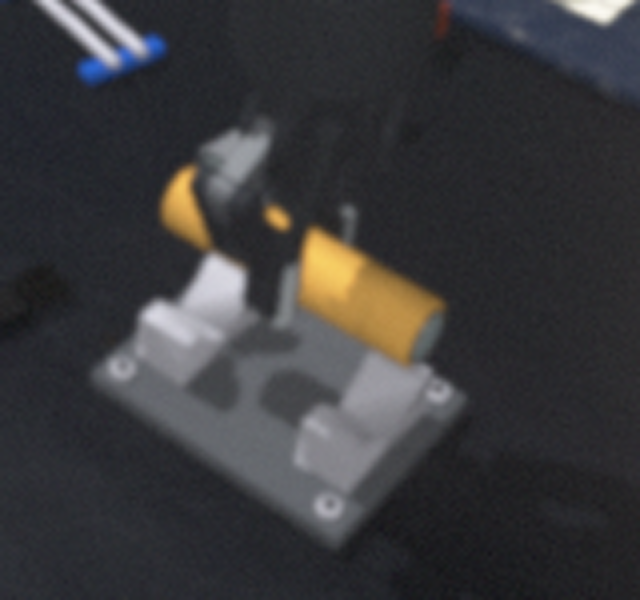

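View pics/top4.png

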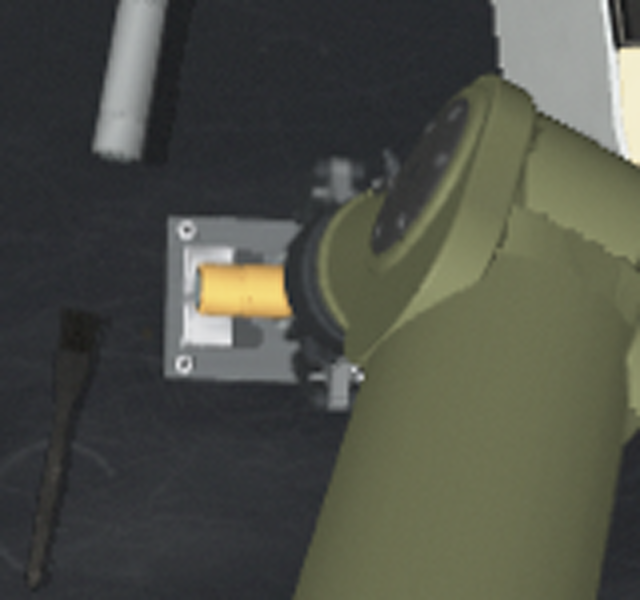

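The scene view shows the barrel above the groove, with its near end disc at (430,337). In the top view its left end is centred at (201,289), in line with the V. I'll check those ends numerically.

```bash
python3 - <<'E'
from h import *
c=capture("top");s=capture("scene")
z=sensors.get_obs()["tcp_pos"][2]+.006
a=plane(c,[[(201+.5)/4-.5+350,(289+.5)/4-.5+150]],z)[0]
b=plane(s,[[(430+.5)/4-.5+320,(337+.5)/4-.5+200]],z)[0]
print(z,a,b,(a+b)/2,np.linalg.norm(a-b),np.degrees(np.arctan2(*(a-b)[:2])))
E
python3 go.py 0.4745 -0.2148 0.034 -3.3
```

```text
0.08326414389255232 [ 0.4776263  -0.1582075   0.08326414] [ 0.47382433 -0.27730662  0.08326414] [ 0.47572532 -0.21775706  0.08326414] 0.11915978311263434 1.828417958457686
t 6.85 tcp [ 0.4753 -0.2164  0.0773] jaw -3.35 ydown [ 1.9e-03 -1.0e-04 -1.0e+00] F [-0.51  0.26 -1.33] w 0.0293
shift cm [-0.1   4.33  0.15] turn -0.05 dist 0.04330071523288304
```

```bash
python3 -m handwheel '[[0.1,[-0.1,1,0.2],0],[0.1,[-0.1,2,0.25],0],[0.1,[-0.1,3,0.25],0],[0.1,[-0.1,3.6,0.25],0],[0.1,[-0.1,3.8,0.25],0],[0.1,[-0.1,3.9,0.25],0],[0.1,[-0.1,4,0.25],0],[0.1,[-0.1,4,0.25],0]]' 40;  python3 go.py 0.4745 -0.2123 0.034 -3.3
python3 - <<'E'
from h import *
for n in("scene","top"):
    s=capture(n)
    x,y=(320,200) if n=="scene" else (350,150)
    cv2.imwrite(f"pics/{n}5.png",cv2.resize(s["frame"][y:y+150,x:x+160,::-1],None,fx=4,fy=4,interpolation=2))
E
python3 go.py 0.4745 -0.2148 0.034 -3.3
```

```text
time: 7.52
tcp_pos: [0.4737, -0.214, 0.0363]
tool_rot: [-0.707, 0.707, -0.021, 0.021]
force: [0.1, -0.4, -1.8]
width: 0.0287
t 7.5167 tcp [ 0.4737 -0.214   0.0363] jaw -3.38 ydown [ 1.e-04 -1.e-04 -1.e+00] F [ 0.1  -0.36 -1.82] w 0.0287
shift cm [0.07 0.23 0.17] turn -0.08 dist 0.0029780424348193504
t 7.6167 tcp [ 0.4738 -0.214   0.0366] jaw -3.37 ydown [ 6.e-04 -1.e-04 -1.e+00] F [ 0.68 -0.41 -1.48] w 0.0285
shift cm [ 0.07  0.26 -0.08] turn -0.07 dist 0.00277678774382687
```

View pics/scene5.png

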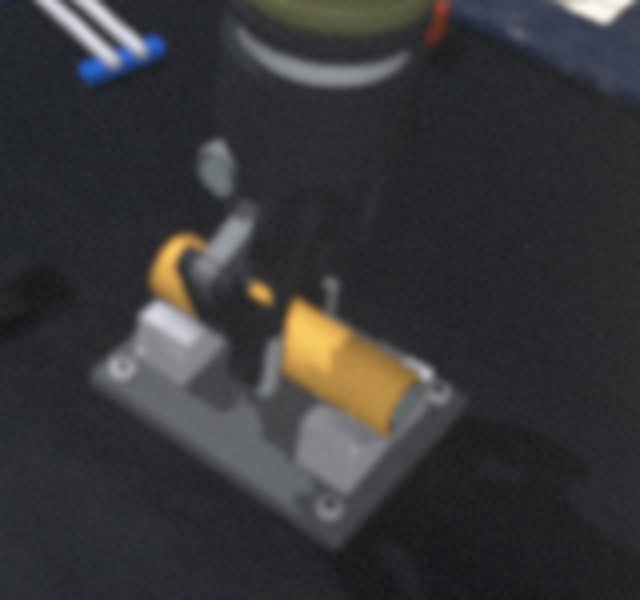

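The barrel is just above or in the groove, with its near end at (405,400). I'll lower it the last 2 mm, then look at the force.

```bash
python3 -m handwheel '[[0.1,[0.05,0.05,0],0],[0.1,[0.05,0.1,0],0],[0.1,[0.05,0.15,0],0],[0.1,[0.05,0.2,0],0],[0.1,[0.05,0.2,0],0],[0.1,[0.05,0.2,0],0]]' 40;  python3 go.py 0.4745 -0.2148 0.034 -3.3
```

```text
time: 8.12
tcp_pos: [0.4745, -0.2139, 0.0345]
tool_rot: [-0.707, 0.707, -0.021, 0.021]
force: [0.8, 0.2, -0.4]
width: 0.0289
t 8.1167 tcp [ 0.4745 -0.2139  0.0345] jaw -3.37 ydown [ 8.e-04 -1.e-04 -1.e+00] F [ 0.81  0.24 -0.37] w 0.0289
shift cm [ 0.01  0.05 -0.09] turn -0.07 dist 0.0010371177391607206
```

```bash
python3 -m handwheel '[[0.45,[0,0,0],0],[0.6,[0,0,0],0],[0.8,[0,0,0],0],[0.9,[0,0,0],0],[0.9,[0,0,0],0],[0.9,[0,0,0],0],[0.9,[0,0,0],0],[0.9,[0,-1,0],0],[0.9,[0,-4,0],0],[0.9,[0,-8,0],0],[0.9,[0,-12,0],0],[0.9,[0,-15,0],0],[0.9,[0,-15,0],0]]' 40;  python3 go.py 0.5823 0.2075 0.19 -20.8
```

```text
time: 9.2
tcp_pos: [0.4778, -0.2158, 0.1917]
tool_rot: [-0.706, 0.707, -0.017, 0.025]
force: [0.3, 0.2, 1.1]
width: 0.0767
t 9.2 tcp [ 0.4778 -0.2158  0.1917] jaw -3.41 ydown [ 0.0122 -0.002  -0.9999] F [0.32 0.23 1.06] w 0.0767
shift cm [ 7.92  0.22 42.88] turn 17.39 dist 0.4360256971059243
```

```bash
python3 -m handwheel '[[0.95,[0.6,0,3],1.3],[0.95,[1.3,0,7],3],[0.95,[2.1,0,11],5],[0.95,[2.9,0,15],7],[0.95,[3.6,0,19],9],[0.95,[4.4,0,23],11],[0.95,[5.2,0,27],13],[0.95,[5.9,0,31],15],[0.95,[6.7,0,35],17],[0.95,[7.4,0,39],17.4],[0.95,[8.0,0,41.8],17.4],[0.95,[8.2,0,42.8],17.4],[0.95,[8.2,0,42.8],17.4],[0.95,[8.2,0,42.8],17.4],[0.95,[8.2,0,42.8],17.4]]' 40;  python3 - <<'E'
from h import *
for n in("scene","top"):
    s=capture(n)
    np.save(n+"6.npy",s["frame"])
    x,y=(320,200) if n=="scene" else (350,150)
    cv2.imwrite(f"pics/{n}6.png",cv2.resize(s["frame"][y:y+150,x:x+160,::-1],None,fx=4,fy=4,interpolation=2))
    cv2.imwrite(f"pics/{n}6f.png",s["frame"][:,:,::-1])
E
python3 go.py 0.5823 0.2075 0.1 -20.8
```

```text
time: 10.45
tcp_pos: [0.5813, 0.2057, 0.1844]
tool_rot: [-0.695, 0.696, -0.128, 0.129]
force: [-0.6, -0.9, 0.8]
width: 0.0811
t 10.55 tcp [0.5813 0.2058 0.1847] jaw -20.98 ydown [ 3.e-04 -5.e-04 -1.e+00] F [0.34 0.21 0.07] w 0.0811
shift cm [0.03 8.47 0.19] turn -0.18 dist 0.08468935728905409
```

View pics/scene6.png

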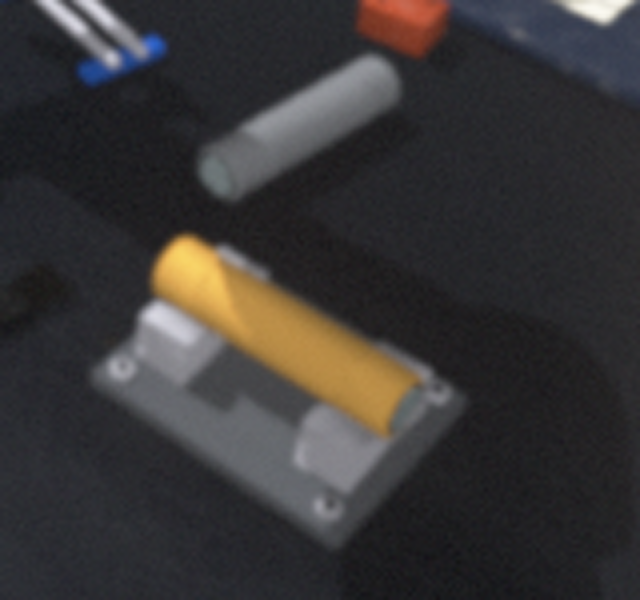

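View pics/top6.png

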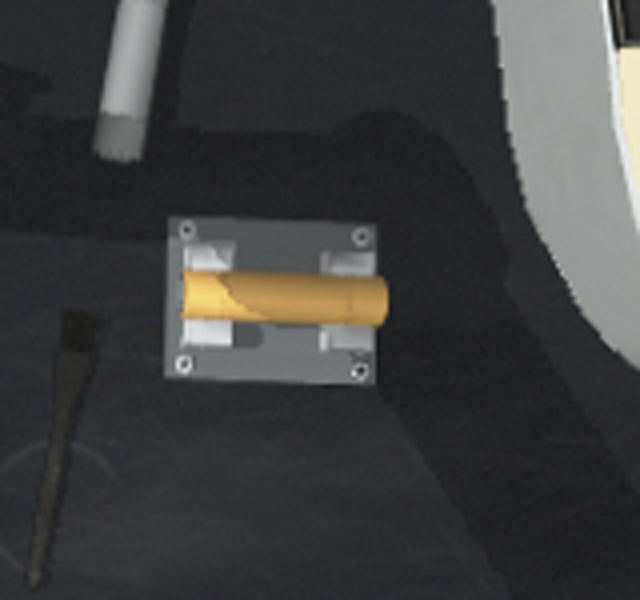

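View pics/scene6f.png

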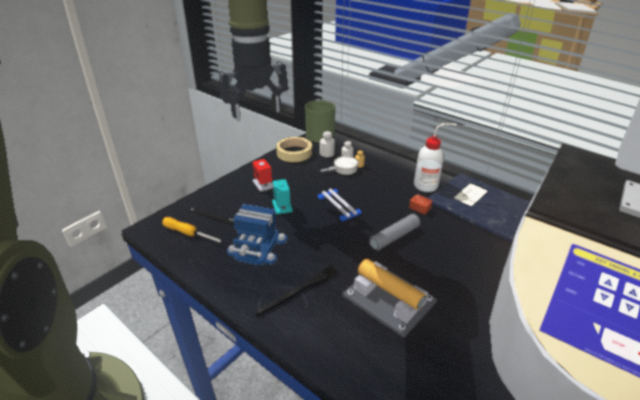

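The barrel lies in the groove in both views; in the top view its ends are at (184,295) and (388,301). I'll check its pose numerically and go down onto the clamp, which is at (262,173) in the full scene view.

```bash
python3 - <<'E'
from h import *
c=capture("top");f=np.load("top6.npy");c["frame"]=f
m=hsvmask(c,(10,60,40),(28,255,255)); b,l=blob(m)
for i,st,ce in b:
    if 400<ce[0]<450 and 210<ce[1]<240:
        r=cv2.minAreaRect(np.argwhere(l==i)[:,::-1].astype(np.float32));P=cv2.boxPoints(r)
        W=plane(c,P,.04);print(r,ce,plane(c,[ce],.04),W.mean(0),np.linalg.norm(W[0]-W[1]),np.linalg.norm(W[2]-W[1]))
        for k in(0,1):
            d=W[k]-W[k+1];print(np.degrees(np.arctan2(d[0],d[1])))
E
python3 -m handwheel '[[0.95,[0,2,0],0],[0.95,[0,5,0.1],0],[0.95,[0,8,0.2],0],[0.95,[0,8.5,0.2],0],[0.95,[0,8.5,0.2],0],[0.95,[0,8.5,0.2],0]]'
python3 - <<'E'
from h import *
for n in("scene","top"):
    s=capture(n)
    x,y=(190,100) if n=="scene" else (180,120)
    cv2.imwrite(f"pics/{n}7.png",cv2.resize(s["frame"][y:y+150,x:x+160,::-1],None,fx=4,fy=4,interpolation=2))
E
python3 go.py 0.5823 0.2075 0.038 -20.8
```

```text
((420.4900817871094, 223.83795166015625), (51.30134582519531, 13.053178787231445), 1.6846843957901) [420.74339036 224.04976672] [[ 0.4739398  -0.21567007  0.04      ]] [ 0.47444652 -0.21527368  0.04      ] 0.031053293215816128 0.12299014571513364
-86.16721441660128
2.814821730547779
time: 11.1
tcp_pos: [0.5825, 0.2099, 0.1005]
tool_rot: [0.696, -0.695, 0.127, -0.128]
force: [-0.1, -0.1, 0.7]
width: 0.0812
t 11.2 tcp [0.5834 0.2106 0.1017] jaw -20.8 ydown [ 0.0034  0.0016 -1.    ] F [-0.16 -0.5  -0.07] w 0.0811
shift cm [-0.01  6.37 -0.34] turn -0.0 dist 0.06381184842131189
```

View pics/scene7.png

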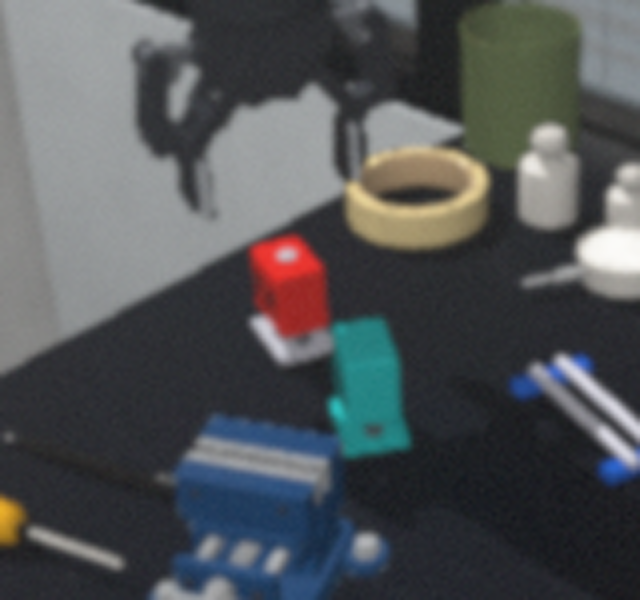

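View pics/top7.png

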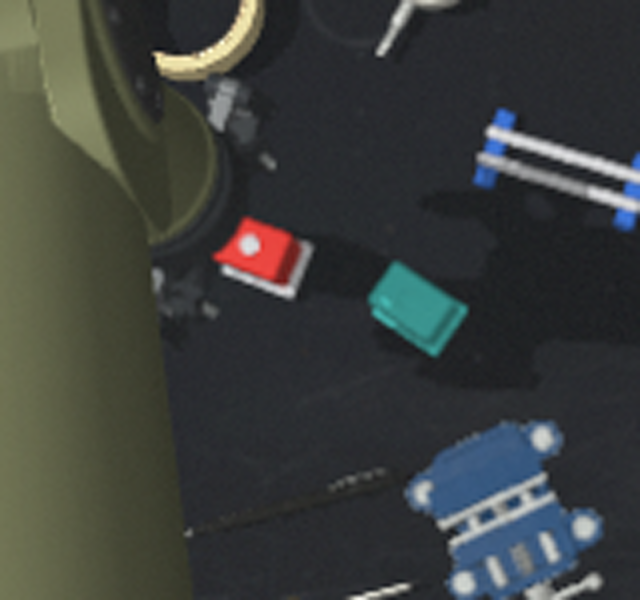

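The barrel is seated at (0.4744, -0.2153), 2.8°, within 1 mm of the V-block middle. In the scene view the open fingers at (205,215) and (350,175) straddle the red block (290,280), and the tape roll is clear. I'll go down and grip.

```bash
python3 -m handwheel '[[0.95,[0,2,-0.2],0],[0.95,[0,4,-0.2],0],[0.95,[0,5.5,-0.25],0],[0.95,[0,6.4,-0.25],0],[0.95,[0,6.4,-0.25],0],[0.95,[0,6.4,-0.25],0],[0.95,[0,6.4,-0.25],0],[0.95,[0,6.4,-0.25],0]]'
python3 go.py 0.5823 0.2075 0.036 -20.8
python3 - <<'E'
from h import *
for n in("scene",):
    s=capture(n)
    x,y=(190,100) if n=="scene" else (180,120)
    cv2.imwrite(f"pics/{n}8.png",cv2.resize(s["frame"][y:y+150,x:x+160,::-1],None,fx=4,fy=4,interpolation=2))
E
python3 go.py 0.5823 0.2075 0.036 -20.8
```

```text
time: 11.87
tcp_pos: [0.582, 0.2086, 0.0369]
tool_rot: [0.696, -0.695, 0.127, -0.128]
force: [-0.4, -0.1, 0.6]
width: 0.0809
t 11.8667 tcp [0.582  0.2086 0.0369] jaw -20.77 ydown [ 0.0024  0.0013 -1.    ] F [-0.4  -0.14  0.57] w 0.0809
shift cm [ 0.06  0.09 -0.09] turn 0.03 dist 0.0014504792035197542
t 11.9167 tcp [0.5819 0.2085 0.0367] jaw -20.77 ydown [ 0.0021  0.0011 -1.    ] F [-0.6   0.52 -0.47] w 0.0809
shift cm [ 0.07  0.07 -0.08] turn 0.03 dist 0.0012696870626580621
```

View pics/scene8.png

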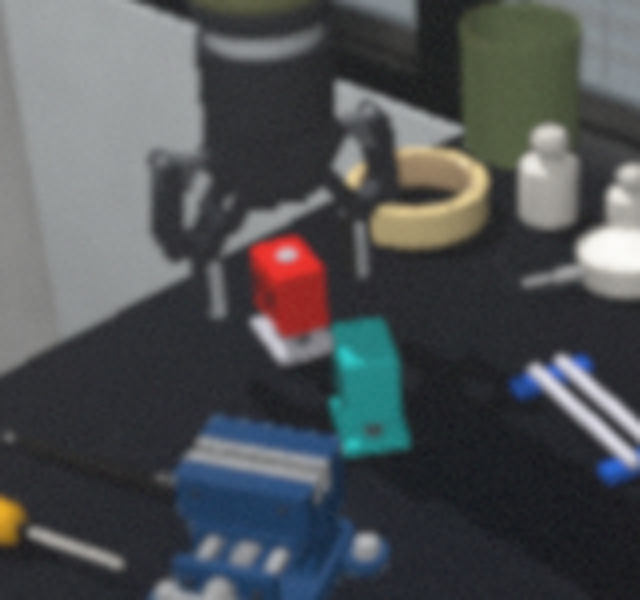

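The fingers at (217,290) and (362,250) straddle the red housing evenly. I'll close and lift.

```bash
python3 -m handwheel '[[0.3,[0,0,0],0],[0.2,[0,0,0],0],[0.2,[0,0,0],0],[0.1,[0,0,0],0],[0.1,[0,0,0],0],[0.1,[0,0,0],0],[0.1,[0,0,0],0],[0.1,[0,0,0],0],[0.1,[0,0,0],0],[0.1,[0,0,0],0]]' 60
python3 go.py 0.5823 0.2075 0.036 -20.8
python3 -m handwheel '[[0.1,[0,-0.5,0],0],[0.1,[0,-2,0],0],[0.1,[0,-5,0],0],[0.1,[0,-8,0],0],[0.1,[0,-11,0],0],[0.1,[0,-13,0],0],[0.1,[0,-13,0],0],[0.1,[0,-13,0],0]]' 60
python3 - <<'E'
from h import *
for n in("scene",):
    s=capture(n)
    x,y=(190,50) if n=="scene" else (180,120)
    cv2.imwrite(f"pics/{n}9.png",cv2.resize(s["frame"][y:y+150,x:x+160,::-1],None,fx=4,fy=4,interpolation=2))
E
python3 go.py 0.4745 -0.215 0.165 -3.2
```

```text
time: 12.75
tcp_pos: [0.5813, 0.2081, 0.0355]
tool_rot: [0.696, -0.695, 0.127, -0.128]
force: [1.0, 0.1, 1.7]
width: 0.0293
t 12.75 tcp [0.5813 0.2081 0.0355] jaw -20.78 ydown [ 8.e-04  2.e-04 -1.e+00] F [0.97 0.09 1.75] w 0.0293
shift cm [ 0.11 -0.05 -0.02] turn 0.02 dist 0.0012353724895795776
time: 13.42
tcp_pos: [0.5809, 0.2083, 0.166]
tool_rot: [0.696, -0.695, 0.127, -0.128]
force: [-0.7, -0.3, -1.7]
width: 0.0292
t 13.4667 tcp [0.5799 0.208  0.1643] jaw -20.75 ydown [-1.9e-03 -4.0e-04 -1.0e+00] F [-1.05 -0.99 -2.01] w 0.0295
shift cm [ 5.130e+00 -3.000e-02 -4.329e+01] turn -17.55 dist 0.4359686931620929
```

View pics/scene9.png

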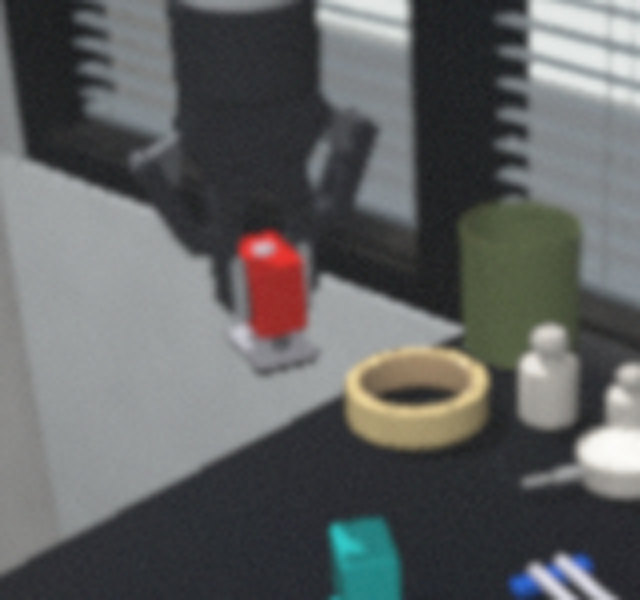

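```bash
python3 -m handwheel '[[0.1,[0.3,0,-2.5],-1],[0.1,[0.7,0,-6],-3],[0.1,[1.2,0,-10],-5],[0.1,[1.7,0,-14],-7],[0.1,[2.1,0,-18],-9],[0.1,[2.6,0,-22],-11],[0.1,[3.1,0,-26],-13],[0.1,[3.6,0,-30],-15],[0.1,[4,0,-34],-17],[0.1,[4.5,0,-38],-17.5],[0.1,[4.9,0,-41.5],-17.5],[0.1,[5.1,0,-43.2],-17.5],[0.1,[5.1,0,-43.2],-17.5],[0.1,[5.1,0,-43.2],-17.5],[0.1,[5.1,0,-43.2],-17.5]]' 60
python3 go.py 0.4745 -0.215 0.11 -3.2
```

```text
time: 14.72
tcp_pos: [0.4749, -0.2123, 0.1638]
tool_rot: [0.707, -0.706, 0.021, -0.019]
force: [-0.4, -0.4, -2.1]
width: 0.0295
t 14.7167 tcp [ 0.4749 -0.2123  0.1638] jaw -3.2 ydown [-0.0027  0.0014 -1.    ] F [-0.45 -0.44 -2.13] w 0.0295
shift cm [-0.01  5.38 -0.28] turn -0.0 dist 0.05389595015989452
```

```bash
python3 -m handwheel '[[0.1,[0,2,-0.1],0],[0.1,[0,4,-0.2],0],[0.1,[0,5.5,-0.2],0],[0.1,[0,6,-0.2],0],[0.1,[0,6,-0.2],0],[0.1,[0,6,-0.2],0],[0.1,[0,6,-0.2],0]]' 60
python3 go.py 0.4745 -0.215 0.092 -3.2
python3 - <<'E'
from h import *
for n in("scene","top"):
    s=capture(n)
    x,y=(320,170) if n=="scene" else (350,150)
    cv2.imwrite(f"pics/{n}10.png",cv2.resize(s["frame"][y:y+150,x:x+160,::-1],None,fx=4,fy=4,interpolation=2))
E
python3 go.py 0.4745 -0.215 0.092 -3.2
```

```text
time: 15.3
tcp_pos: [0.4762, -0.2155, 0.1062]
tool_rot: [-0.707, 0.707, -0.019, 0.02]
force: [0.3, -0.5, -2.9]
width: 0.0291
t 15.3 tcp [ 0.4762 -0.2155  0.1062] jaw -3.21 ydown [ 1.5e-03 -2.0e-04 -1.0e+00] F [ 0.33 -0.46 -2.93] w 0.0291
shift cm [-0.18  1.42  0.04] turn -0.01 dist 0.014308699216784869
t 15.4 tcp [ 0.4762 -0.2159  0.1063] jaw -3.24 ydown [ 2.e-03 -2.e-04 -1.e+00] F [ 0.06 -0.51 -1.98] w 0.0294
shift cm [-0.18  1.43  0.08] turn -0.04 dist 0.014474641551740153
```

View pics/scene10.png

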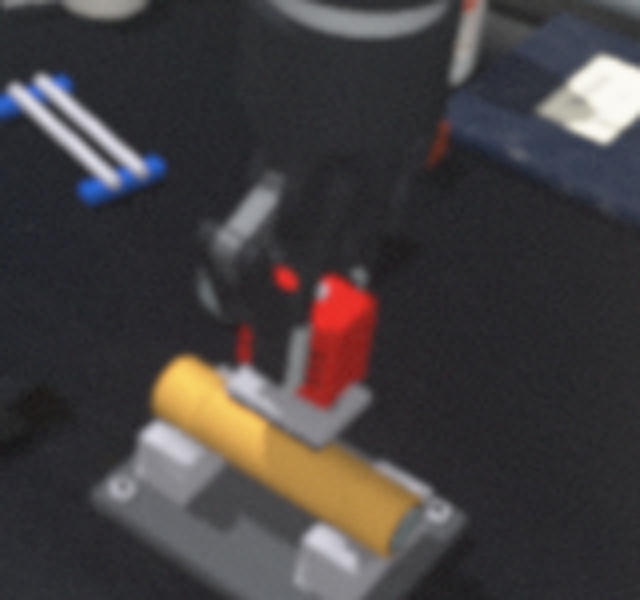

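View pics/top10.png

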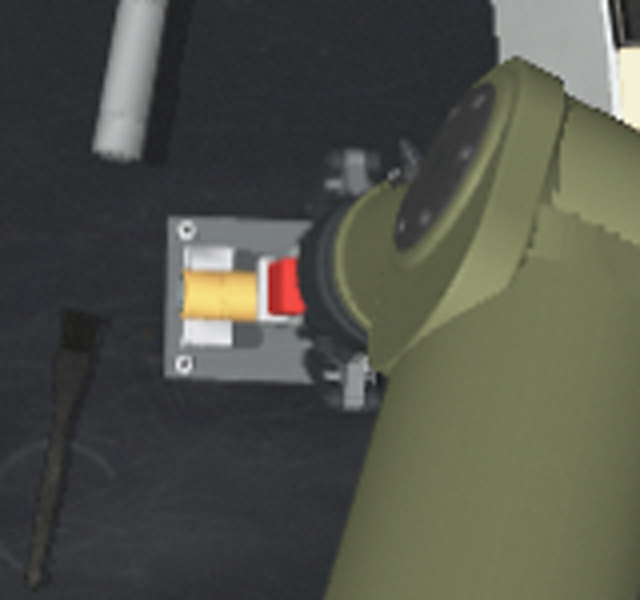

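The foot hangs just above the barrel, parallel to it. In the scene view its near corner is at (318,445), and in the top view its left edge is at (260,290), in line with the barrel. I'll check the position along the barrel and lower until it touches.

```bash
python3 - <<'E'
from h import *
c=capture("top")
print(plane(c,[[260.5/4-.5+350,290.5/4-.5+150]],.0755), plane(c,[[268.5/4-.5+350,287.5/4-.5+150]],.132))
E
python3 -m handwheel '[[0.1,[-0.1,0.5,0.05],0],[0.1,[-0.15,0.9,0.05],0],[0.1,[-0.15,1.2,0.05],0],[0.1,[-0.15,1.3,0.05],0],[0.1,[-0.15,1.3,0.05],0],[0.1,[-0.15,1.3,0.05],0]]' 60
python3 go.py 0.4745 -0.215 0.0865 -3.2
```

```text
[[ 0.47683223 -0.19349085  0.0755    ]] [[ 0.47521109 -0.18555317  0.132     ]]
time: 15.95
tcp_pos: [0.4738, -0.2153, 0.0922]
tool_rot: [-0.707, 0.707, -0.02, 0.02]
force: [-0.3, -0.0, -2.1]
width: 0.0294
t 15.95 tcp [ 0.4738 -0.2153  0.0922] jaw -3.28 ydown [-3.e-04  0.e+00 -1.e+00] F [-0.29 -0.03 -2.05] w 0.0294
shift cm [0.07 0.57 0.04] turn -0.08 dist 0.005735121104353944
```

```bash
python3 -m handwheel '[[0.1,[0.05,0.05,0],0],[0.1,[0.05,0.1,0],0],[0.1,[0.05,0.15,0],0],[0.1,[0.05,0.2,0],0],[0.1,[0.05,0.25,0],0],[0.1,[0.05,0.3,0],0],[0.1,[0.05,0.3,0],0],[0.1,[0.05,0.3,0],0],[0.1,[0.05,0.3,0],0]]' 60
python3 go.py 0.4745 -0.215 0.0865 -3.2
```

```text
time: 16.7
tcp_pos: [0.4746, -0.2155, 0.0896]
tool_rot: [-0.707, 0.707, -0.02, 0.02]
force: [-0.7, -0.3, 2.2]
width: 0.029
t 16.7 tcp [ 0.4746 -0.2155  0.0896] jaw -3.27 ydown [ 6.e-04 -1.e-04 -1.e+00] F [-0.73 -0.26  2.23] w 0.029
shift cm [-0.01  0.31  0.05] turn -0.07 dist 0.0031165523160663843
```

```bash
python3 -m handwheel '[[0.1,[0,0.05,0],0],[0.1,[0,0.1,0],0],[0.1,[0,0.15,0],0],[0.1,[0,0.2,0],0],[0.1,[0,0.25,0],0],[0.1,[0,0.3,0],0],[0.1,[0,0.35,0],0],[0.1,[0,0.35,0],0],[0.1,[0,0.35,0],0],[0.1,[0,0.35,0],0]]' 60
python3 go.py 0.4745 -0.215 0.0865 -3.2
python3 - <<'E'
from h import *
for n in("scene","top"):
    s=capture(n)
    x,y=(320,170) if n=="scene" else (350,150)
    cv2.imwrite(f"pics/{n}11.png",cv2.resize(s["frame"][y:y+150,x:x+160,::-1],None,fx=4,fy=4,interpolation=2))
    cv2.imwrite(f"pics/{n}11f.png",s["frame"][:,:,::-1])
E
python3 go.py 0.4745 -0.215 0.0865 -3.2
```

```text
time: 17.53
tcp_pos: [0.4747, -0.2155, 0.0866]
tool_rot: [0.707, -0.707, 0.02, -0.02]
force: [-1.9, 0.4, 9.3]
width: 0.0295
t 17.5333 tcp [ 0.4747 -0.2155  0.0866] jaw -3.27 ydown [ 7.e-04  2.e-04 -1.e+00] F [-1.88  0.43  9.26] w 0.0295
shift cm [-0.02  0.01  0.05] turn -0.07 dist 0.0005313842393307873
t 17.6333 tcp [ 0.4747 -0.2155  0.0866] jaw -3.27 ydown [ 7.e-04  2.e-04 -1.e+00] F [-1.54  0.78  8.83] w 0.0294
shift cm [-0.02  0.01  0.05] turn -0.07 dist 0.00052248923576393
```

View pics/scene11.png

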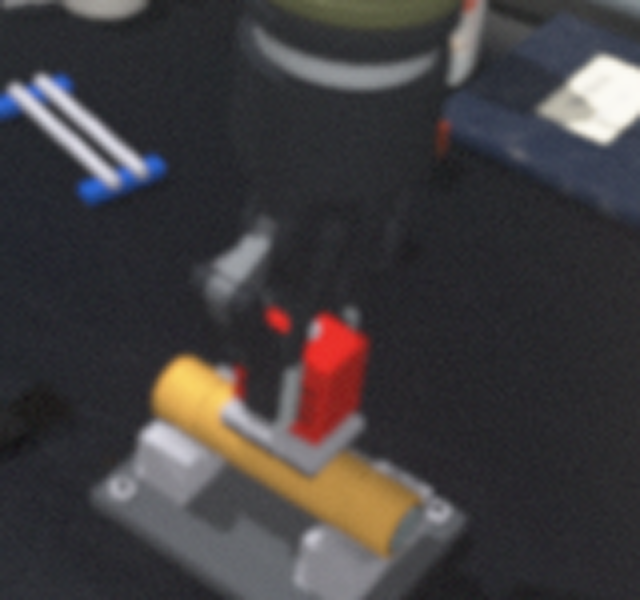

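View pics/top11.png

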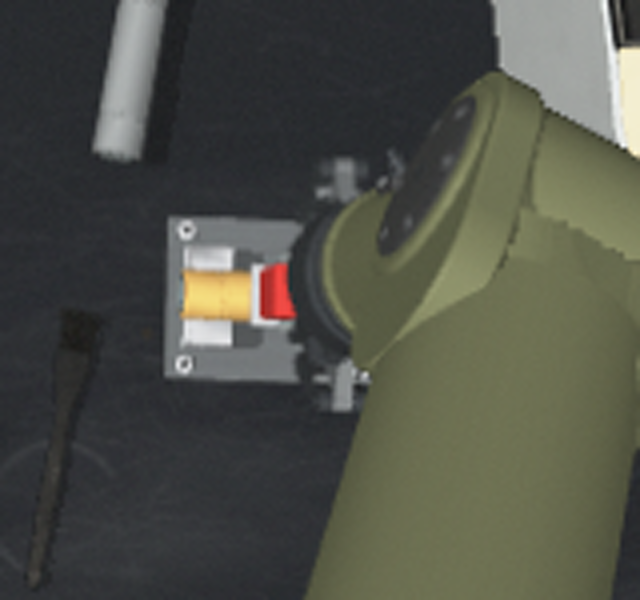

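The foot sits square on the barrel and the housing-to-foot gap is roughly halved; the barrel hasn't moved, with its near end at (408,530) and its far end at (185,375). I'll hold briefly to confirm it's steady.

```bash
python3 -m handwheel '[[0.1,[0,0,0],0],[0.1,[0,0,0],0],[0.1,[0,0,0],0],[0.1,[0,0,0],0],[0.1,[0,0,0],0],[0.1,[0,0,0],0]]' 60
python3 go.py 0.4745 -0.215 0.0865 -3.2
python3 -c "
from station import workorder
workorder.sign_off()"
python3 go.py 0.4745 -0.215 0.0865 -3.2
```

```text
time: 18.13
tcp_pos: [0.4747, -0.2155, 0.0866]
tool_rot: [0.707, -0.707, 0.02, -0.02]
force: [-2.6, -0.2, 8.8]
width: 0.0294
t 18.1333 tcp [ 0.4747 -0.2155  0.0866] jaw -3.27 ydown [ 7.e-04  3.e-04 -1.e+00] F [-2.62 -0.18  8.76] w 0.0294
shift cm [-0.02  0.01  0.05] turn -0.07 dist 0.0005205871875073915
the job is handed in; nothing more can be done
the job is handed in; nothing more can be done
```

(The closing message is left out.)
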